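# Tip the last punch into the magazine

### The arm

A 6-joint arm with a two-finger parallel gripper is mounted at the origin on the work surface. World frame = base frame: x ahead of the robot, y to its left, z up, the work surface at z = 0. Lengths are in m, angles in rad, forces in N, time in s.
With the tool pointing down it reaches from about 0.4 to 0.825 m from the base axis. Payload 7 kg.
Tool frame: the origin (TCP) lies midway between the tips of the shut fingers; the grasp point (between the pads) lies hold_point_z behind it (hold_point_z is the distance from the TCP to the grasp point, in m); z points along the fingers, y is the line along which they close (so a half turn about z gives the same grasp; the last joint's range is limited). The gripper opens to 88 mm and grips with 3 to 60 N. Pads are 19 mm wide; open, the fingers measure 130 mm over their backs; the gripper's body (78 mm by 193 mm) begins 47 mm behind the grasp point.
Start: joints at [1.623, 0.359, 0.012, 0, -1.224, -0.288], TCP at [0.158, 0.656, 0.227] pointing down, gripper open.
Joint ranges: [-3.07, 3.07], [-1.43, 2.12], [-1.02, 1.25], [-3.03, 1.67], [-3.05, -0], [-3.03, 3.03]. Speed limits (rad/s): [2.39, 2.39, 3.01, 3.14, 3.14, 3.14].

### API

Orientations are given as [roll, pitch, yaw] about the fixed x, y, z axes, in that order (R = Rz(yaw) Ry(pitch) Rx(roll)).
In Python, from station import * gives the robot as it stands.
- The arm moves only by the tool apply_moves, never from a script. Its argument "steps" is a list of rows, each an object with "translation": the shift along the world's x, y, z scaled (see below), a list of three; "rotation": the turn, a rotation vector about the world's x, y, z scaled (see below), a list of three. A call has exactly 10 rows; each row is the pose to reach, as a shift and turn from the pose commanded when the call began; what a row does not reach only later rows make up. The controller multiplies each number of a shift by 250 mm and each number of a turn by 30 degrees. A row lasts 1/12 s, in which the tool goes at most 41.7 mm and 7.16 degrees, less where a joint would pass 70% of its speed; a pose out of reach is approached as far as the arm can. A call with a number of a shift or a turn outside -1 to 1 is refused whole. A call with a gripper value outside its range is refused whole. "jaw" is the closure, from -1 (fully open) to 1 (shut), so that 0 is half open, set as the call begins (left out, the last holds). The fingers move at their own pace and stop on an object; "newtons" is the grip in N (left out, the last holds). Time passes only in rows, so rows that repeat a pose let the fingers close, or fill a call up. It gives the time, the measured TCP pose, the force, the opening and the grip force at its end, in the units of the state.
- get_state(): the state, without advancing time (a new reading comes with each control period).
- grab_frame(name): name is "side" or "top"; returns the picture (420x560x3 uint8, blue, green, red); there is no depth.
- camera_model(name): a dict with "fx", "fy", "cx", "cy" (pixels), "xyz" and "rotation" of the camera in the world. Camera axes: x right, y down, z forward; pixel columns grow to the right and rows downward; lengths in m; the calibration is good to about 2 mm. A picture is of the moment at which its call begins. camera_model takes no time and is no camera call.
- job_done(): hands the job in; it is judged then, once.
The state is a dict: "t": time; "q": joint angles; "qd": joint speeds; "joint_efforts": joint torques, N m; "eef_pos": TCP position; "ee_rot": TCP orientation; "force": force on the tool from outside, world axes, zero at the start; "moment": the same for the moment, N m; "width": finger opening in m; "gripper_force": force on a finger pad.
Only numpy, scipy, OpenCV 4.12 (cv2) and the standard library are available. Lean on these libraries where they do the work, as an engineer would, in place of code of your own. Each camera call takes 0.05 s, during which the arm holds its last target. There are 200 camera calls.

### The job

On the loading jig, slide the punch magazine until its one empty cell is right under the drop tube, then swing the side lever so that the trough tips up and the steel punch in it slides down through the tube, pointed end first, and stands fully down in that cell. Then swing the lever back so that the trough lies level again. Do not touch the punch itself, and leave the other things on the bench where they are.

Things in the scene. Friction and masses are not known exactly. Their poses are not given: they have to be found in the camera images.
- jig: fixed loading jig: dark base plate 210 x 250 x 12 mm with a green bridge (posts 30 x 18 mm at y = +-114 mm; beam over the whole width at x -29 to -11 mm, z 153 to 180 mm). Origin on the bench right under the drop tube's axis; x points away from the robot (turned up to 0.25 rad), y left, z up.
- drop (a point): centre of the lower mouth of the fixed upright steel drop tube in the middle of the bridge, 152 mm above the bench. The tube is square, 14 mm wide inside, 28 mm long; its near (-x) wall stands 34 mm higher as a stop for the punch.
- empty_cell (a point): centre of the mouth of the magazine's one empty cell, 132 mm above the bench: far row (+x), -y end. Magazine: light wood box 51 x 75 x 90 mm, 2 (x) by 3 (y) square cells 21 mm wide, 87 mm deep, walls 3 mm. The other five hold fixed punches that stick out 13 mm and pass 7 mm under the drop tube. A punch dropped up to about 4 mm off-centre enters.
- handle (a point): centre of the carriage handle's grip, 115 mm above the bench: upright dark wood cylinder, 20 mm diameter, z 100 to 130 mm, on a 12 mm steel stem, on the robot's side of the magazine (from the empty cell: -107 mm in x, +24 mm in y, jig axes). It moves with the magazine in both slides.
- cross_slide (a joint): position of the lower slide along the jig's y, m, -0.055 to 0.055; the empty cell is under the tube at +0.024. It stays where it is left; moves with about 2 N.
- long_slide (a joint): position of the upper slide, which carries magazine and handle, along the jig's x, m, -0.068 to 0.03; the empty cell is under the tube at -0.012. It stays where it is left; moves with about 2 N.
- trough (a joint): tilt of the steel trough, rad: 0 level (stop) to 1.57 upright (stop). 122 mm long, 13 mm wide inside; hinged at its near end behind the tube, axis along jig y at jig x 7 mm, z 182 mm; its far end rises to 304 mm. Stays at any tilt (friction 0.15 N m). The punch goes down the tube only when the trough is tipped nearly to its upper stop.
- lever_knob (a point): centre of the black 22 mm ball on the side lever, an 8 mm rod on the trough's shaft at jig y = -145 mm, outside the bridge. 70 mm from the hinge axis. With the trough level it leans 0.35 rad from upright to +x, height 248 mm; as the trough tips up it swings over towards the robot (-x) to 1.22 rad from upright, height 206 mm.
- punch: the dark steel punch in the trough: 100 mm long, 10 mm in diameter, tapered over its last 18 mm to a 5 mm end; 50 g. Origin at its middle; its x axis runs from the pointed end to the blunt end. It starts lying in the trough, pointed end towards the tube.
- punch_tip (a point): the punch's pointed end, on its axis
- spare_punch: bystander: a like punch lying on the bench, 100 x 10 mm; origin at its middle
- bench_block: bystander: steel bench block, 70 x 70 x 22 mm; origin under its centre
- graver: bystander: lying screwdriver-like graver, 170 mm; origin near its middle, on the bench
- jar: bystander: open glass jar, 72 mm wide, 70 mm high; origin under its centre
- hammer: bystander: lying hammer, 240 mm long; origin near its middle, on the bench
- weight: bystander: brass weight, 48 mm wide, 64 mm high; origin under its centre

How it is judged:
By the outcome, as a careful person would: the job done as asked, in the order asked, and still so for the second after the job is handed in, with the robot touching nothing.
It also fails if it takes over 54 s, if anything falls off the work surface, if the arm or the gripper's body presses on something with over 40 N, if the wrist force passes 120 N, or if a joint passes its speed limit or range.

## Working session

There is one attempt and no reset: what is moved stays moved. The work goes in short steps, Python scripts to look and compute and a tool call to move; the robot and the scene stay as the last step left them, time stands still between calls to the robot, and variables do not carry over. Pictures are saved under pics/ and viewed, at most 10 in all, crops included, and the job is handed in when it is done.

Besides the shell and the picture viewer there is one more tool, called after "Call:" as name([rows], argument=value, ...), one row to a line, values as JSON. apply_moves: Moves the arm, as the interface text tells. Shifts and turns lie within -1 to 1; 1 stands for 250 mm of shift or 30 degrees of turn. Its arguments: {"type":"object","properties":{"steps":{"type":"array"},"jaw":{"type":"number"},"newtons":{"type":"number"}},"required":["steps"]}

```bash
ls; mkdir -p pics; python3 - <<'E'
from station import *
import cv2
s=get_state();print({k:s[k] for k in('t','q','eef_pos','ee_rot','width','force')}, s.get('hold_point_z'))
for n in('side','top'):
    cv2.imwrite(f'pics/{n}0.png',grab_frame(n));print(n,camera_model(n))
E
```

```text
pics
{'t': 0.0, 'q': array([ 1.62310713e+00,  3.59398643e-01,  1.10457040e-02, -3.78553924e-04,
       -1.22410583e+00, -2.88132322e-01]), 'eef_pos': array([0.15758973, 0.65582773, 0.22560425]), 'ee_rot': array([ 3.13989761e+00, -1.31261501e-04, -2.35950334e-01]), 'width': 0.08806339185437018, 'force': array([0.41046488, 0.37993084, 0.92131075])} None
side {'fx': 498.32183938926767, 'fy': 498.32183938926767, 'cx': 281.84993197321313, 'cy': 212.22902640504046, 'xyz': array([ 0.24385371, -0.82385024,  0.94483339]), 'rotation': array([-2.30877710e+00, -1.20263281e-03, -4.29014487e-01])}
top {'fx': 533.8537606724414, 'fy': 533.8537606724414, 'cx': 281.94125965464866, 'cy': 204.61518730062346, 'xyz': array([ 0.52393501, -0.04071021,  1.24116321]), 'rotation': array([-3.07387009e+00,  2.31909481e-03, -1.58567395e+00])}
```

View pics/side0.png

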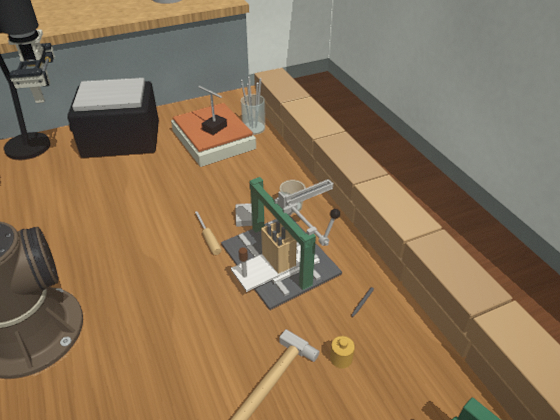

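View pics/top0.png

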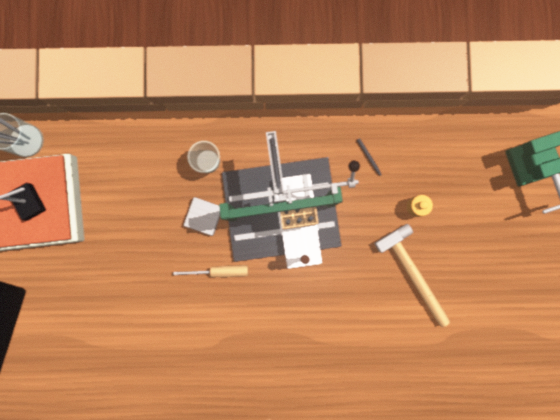

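```bash
python3 -c "
import station;print([n for n in dir(station) if not n.startswith('__')]); print(getattr(station,'hold_point_z',None))"
```

```text
['Unreachable', 'camera_model', 'get_state', 'grab_frame', 'hold_point_z', 'job_done']
0.0188
```

The side view shows the jig at about (280,245), with the handle at (244,257) and the knob at (335,214). In the top view the beam runs (222,210)–(340,197), the knob is at (354,166) and the handle at (305,259).

```bash
cat > h.py <<'E'
import numpy as np,cv2
from scipy.spatial.transform import Rotation as R
from station import *
def ray(n,u,v):
    c=camera_model(n);d=R.from_euler('xyz',c['rotation']).as_matrix()@np.array([(u-c['cx'])/c['fx'],(v-c['cy'])/c['fy'],1.])
    return np.array(c['xyz']),d/np.linalg.norm(d)
def onz(n,u,v,z):
    o,d=ray(n,u,v);return o+d*(z-o[2])/d[2]
def tri(p,q):
    (a,d),(b,e)=ray('top',*p),ray('side',*q)
    s=np.linalg.lstsq(np.c_[d,-e],b-a,rcond=None)[0];x,y=a+d*s[0],b+e*s[1]
    return (x+y)/2,np.linalg.norm(x-y)
def proj(n,P):
    c=camera_model(n);p=R.from_euler('xyz',c['rotation']).as_matrix().T@(np.array(P)-c['xyz'])
    return np.array([c['fx']*p[0]/p[2]+c['cx'],c['fy']*p[1]/p[2]+c['cy']])
def blobs(m,mn=20):
    n,_,s,c=cv2.connectedComponentsWithStats(m.astype(np.uint8))
    return [(c[i].round(1),s[i].tolist()) for i in range(1,n) if s[i][4]>=mn]
E
python3 - <<'E'
from h import *
T=cv2.imread('pics/top0.png');S=cv2.imread('pics/side0.png')
for n,I,(x0,x1,y0,y1) in(('top',T,(180,400,120,290)),('side',S,(200,360,160,310))):
    J=I.astype(int);g=(J[...,1]>J[...,2]+15)&(J[...,1]>J[...,0]+5)
    k=np.zeros(g.shape,bool);k[y0:y1,x0:x1]=1
    print(n,'green',blobs(g&k)); 
    ys,xs=np.nonzero(g&k); print(cv2.minAreaRect(np.c_[xs,ys].astype(np.float32)))
    print('dark',blobs((J.max(2)<45)&k,15))
    cv2.imwrite(f'pics/{n}0c.png',cv2.resize(I[y0:y1,x0:x1],None,fx=3.5,fy=3.5,interpolation=cv2.INTER_CUBIC))
E
```

```text
top green [(array([277.4, 206.1]), [220, 187, 122, 32, 1134])]
((280.0943298339844, 203.10955810546875), (15.809957504272461, 122.32736206054688), 82.01067352294922)
dark []
side green [(array([292.2, 233.6]), [250, 177, 65, 113, 1124]), (array([260.2, 211.6]), [257, 199, 7, 24, 127])]
((285.00347900390625, 229.94659423828125), (120.7831802368164, 40.91396713256836), 53.9149284362793)
dark []
```

View pics/top0c.png

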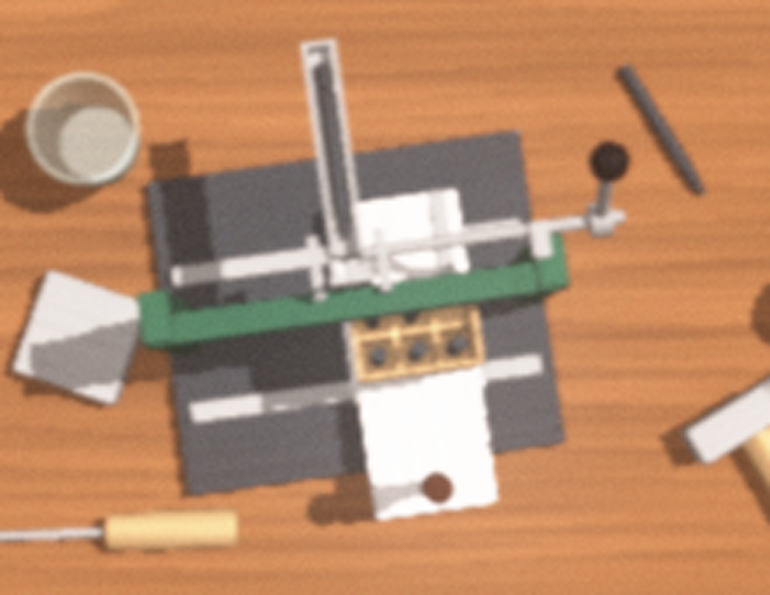

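View pics/side0c.png

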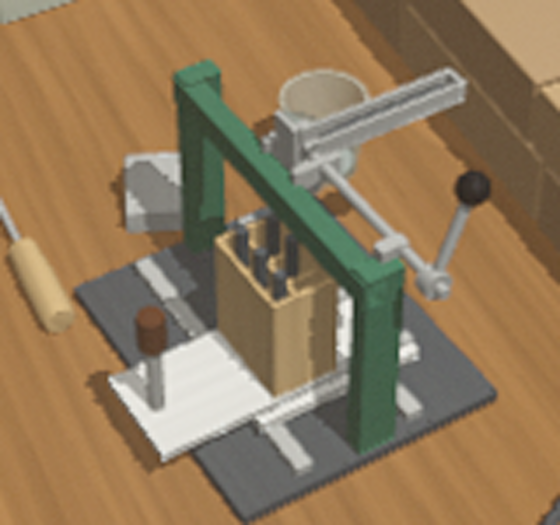

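The top crop shows the plate corners, the beam top, the magazine mouth, the handle top at (437,488) and the knob at (609,161). The side crop has the handle top at (152,318) and the knob at (473,188).

```bash
cat >> h.py <<'E'
ct=lambda p:(p[0]/3.5+180,p[1]/3.5+120)
cs=lambda p:(p[0]/3.5+200,p[1]/3.5+160)
E
python3 - <<'E'
from h import *
P=np.array([onz('top',*ct(p),.012)[:2] for p in((150,183),(520,132),(563,442),(187,493))])
print('plate',P.round(3),P.mean(0).round(4),[np.linalg.norm(P[i]-P[i-1]).round(3) for i in range(4)])
d=(P[0]+P[3]-P[1]-P[2]);print('yaw',np.arctan2(-d[0],d[1]));d=(P[0]+P[1]-P[2]-P[3]);print('yaw',np.arctan2(d[1],d[0]))
B=np.array([onz('top',*ct(p),.18)[:2] for p in((140,293),(565,237),(568,287),(145,346))])
print('beam',B.round(3),B.mean(0).round(4)); d=(B[0]+B[3]-B[1]-B[2]);yw=np.arctan2(-d[0],d[1]);print('yaw',yw,np.linalg.norm(d)/2)
k,e=tri(ct((609,161)),cs((473,188)));print('knob',k.round(4),e)
h=onz('top',*ct((437,486)),.13);h2,e=tri(ct((437,486)),cs((152,315)));print('handle',h.round(4),h2.round(4),e)
m=np.array([onz('top',*ct(p),.132)[:2] for p in((360,382),(486,363))])
for yaw in(yw,):
    c,s=np.cos(yaw),np.sin(yaw);A=np.array([[c,-s],[s,c]])
    o=B.mean(0)+A@[.02,0];print('origin',o.round(4))
    print('jig: plate',(A.T@(P.mean(0)-o)).round(4),'knob',(A.T@(k[:2]-o)).round(4),'handle',(A.T@(h[:2]-o)).round(4),'mag near corners',((m-o)@A).round(4))
E
```

```text
plate [[ 0.684  0.097]
 [ 0.715 -0.149]
 [ 0.509 -0.173]
 [ 0.48   0.074]] [ 0.5971 -0.0378] [np.float64(0.206), np.float64(0.248), np.float64(0.207), np.float64(0.249)]
yaw 0.12111787252919261
yaw 0.11328704108809826
beam [[ 0.6    0.084]
 [ 0.628 -0.159]
 [ 0.599 -0.16 ]
 [ 0.569  0.081]] [ 0.5991 -0.0382]
yaw 0.12007836403934957 0.2436173242285246
knob [ 0.6624 -0.1758  0.2465] 0.0008708034407096821
handle [ 0.486 -0.085  0.13 ] [ 0.4867 -0.0854  0.1273] 0.0016756673214861268
origin [ 0.6189 -0.0358]
jig: plate [-0.0219  0.0006] knob [ 0.0264 -0.1443] handle [-0.1379 -0.033 ] mag near corners [[-0.0708  0.0039]
 [-0.0697 -0.0717]]
```

Call:
apply_moves([
  {"translation":[1,-1,0.1],"rotation":[0,0,0.68]},
  {"translation":[1,-1,0.1],"rotation":[0,0,0.68]},
  {"translation":[1,-1,0.1],"rotation":[0,0,0.68]},
  {"translation":[1,-1,0.1],"rotation":[0,0,0.68]},
  {"translation":[1,-1,0.1],"rotation":[0,0,0.68]},
  {"translation":[1,-1,0.1],"rotation":[0,0,0.68]},
  {"translation":[1,-1,0.1],"rotation":[0,0,0.68]},
  {"translation":[1,-1,0.1],"rotation":[0,0,0.68]},
  {"translation":[1,-1,0.1],"rotation":[0,0,0.68]},
  {"translation":[1,-1,0.1],"rotation":[0,0,0.68]},
], jaw=-1, newtons=20)

```text
t: 0.93
eef_pos: [0.4101, 0.4031, 0.2518]
ee_rot: [3.141, -0.0, 0.117]
force: [0.1, 0.0, -0.3]
width: 0.0878
gripper_force: 0.0
```

Call:
apply_moves([
  {"translation":[0.28,-1,0],"rotation":[0,0,0]},
  {"translation":[0.28,-1,0],"rotation":[0,0,0]},
  {"translation":[0.28,-1,0],"rotation":[0,0,0]},
  {"translation":[0.28,-1,0],"rotation":[0,0,0]},
  {"translation":[0.28,-1,0],"rotation":[0,0,0]},
  {"translation":[0.28,-1,0],"rotation":[0,0,0]},
  {"translation":[0.28,-1,0],"rotation":[0,0,0]},
  {"translation":[0.28,-1,0],"rotation":[0,0,0]},
  {"translation":[0.28,-1,0],"rotation":[0,0,0]},
  {"translation":[0.28,-1,0],"rotation":[0,0,0]},
])

```text
t: 1.77
eef_pos: [0.4776, 0.1569, 0.2514]
ee_rot: [-3.142, 0.0, 0.12]
force: [-0.1, -0.3, 0.5]
width: 0.0874
gripper_force: 0.0
```

Call:
apply_moves([
  {"translation":[0.036,-0.968,0],"rotation":[0,0,0]},
  {"translation":[0.036,-0.968,0],"rotation":[0,0,0]},
  {"translation":[0.036,-0.968,0],"rotation":[0,0,0]},
  {"translation":[0.036,-0.968,0],"rotation":[0,0,0]},
  {"translation":[0.036,-0.968,0],"rotation":[0,0,0]},
  {"translation":[0.036,-0.968,0],"rotation":[0,0,0]},
  {"translation":[0.036,-0.968,0],"rotation":[0,0,0]},
  {"translation":[0.036,-0.968,0],"rotation":[0,0,0]},
  {"translation":[0.036,-0.968,0],"rotation":[0,0,0]},
  {"translation":[0.036,-0.968,0],"rotation":[0,0,0]},
])

```text
t: 2.6
eef_pos: [0.487, -0.0843, 0.2514]
ee_rot: [-3.141, 0.0, 0.122]
force: [-0.5, 0.5, -1.0]
width: 0.0877
gripper_force: 0.0
```

Call:
apply_moves([
  {"translation":[0,0,-0.15],"rotation":[0,0,0]},
  {"translation":[0,0,-0.25],"rotation":[0,0,0]},
  {"translation":[0,0,-0.35],"rotation":[0,0,0]},
  {"translation":[0,0,-0.45],"rotation":[0,0,0]},
  {"translation":[0,0,-0.55],"rotation":[0,0,0]},
  {"translation":[0,0,-0.62],"rotation":[0,0,0]},
  {"translation":[0,0,-0.62],"rotation":[0,0,0]},
  {"translation":[0,0,-0.62],"rotation":[0,0,0]},
  {"translation":[0,0,-0.62],"rotation":[0,0,0]},
  {"translation":[0,0,-0.62],"rotation":[0,0,0]},
])

```text
t: 3.43
eef_pos: [0.4879, -0.085, 0.098]
ee_rot: [-3.142, -0.003, 0.121]
force: [0.2, -0.2, 0.4]
width: 0.0879
gripper_force: 0.0
```

```bash
python3 - <<'E'
from h import *
S=grab_frame('side')[160:310,180:340];T=grab_frame('top')[150:300,220:380]
cv2.imwrite('pics/g1.png',cv2.resize(np.hstack([S,T]),None,fx=2.4,fy=2.4,interpolation=cv2.INTER_CUBIC))
E
```

```text
(no output)
```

View pics/g1.png

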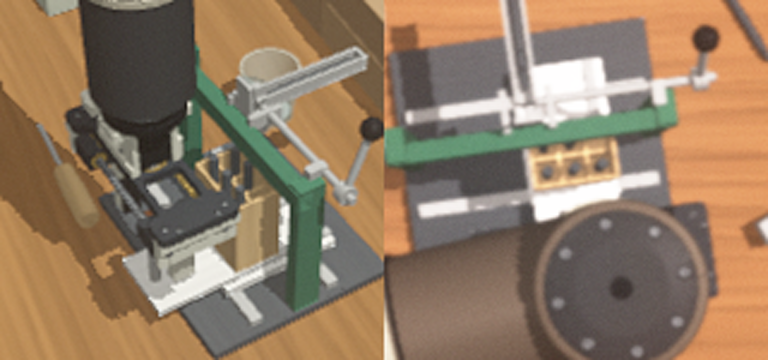

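The gripper straddles the handle; nothing else is touched. I'll close the jaws.

Call:
apply_moves([
  {"translation":[0,0,0],"rotation":[0,0,0]},
  {"translation":[0,0,0],"rotation":[0,0,0]},
  {"translation":[0,0,0],"rotation":[0,0,0]},
  {"translation":[0,0,0],"rotation":[0,0,0]},
  {"translation":[0,0,0],"rotation":[0,0,0]},
  {"translation":[0,0,0],"rotation":[0,0,0]},
  {"translation":[0,0,0],"rotation":[0,0,0]},
  {"translation":[0,0,0],"rotation":[0,0,0]},
  {"translation":[0,0,0],"rotation":[0,0,0]},
  {"translation":[0,0,0],"rotation":[0,0,0]},
], jaw=1, newtons=30)

```text
t: 4.37
eef_pos: [0.4867, -0.0857, 0.0965]
ee_rot: [3.142, 0.0, 0.12]
force: [-0.2, -0.4, 0.1]
width: 0.0265
gripper_force: 0.0
```

Call:
apply_moves([
  {"translation":[-0.01,-0.001,0],"rotation":[0,0,0]},
  {"translation":[-0.02,-0.002,0],"rotation":[0,0,0]},
  {"translation":[-0.03,-0.004,0],"rotation":[0,0,0]},
  {"translation":[-0.04,-0.005,0],"rotation":[0,0,0]},
  {"translation":[-0.05,-0.006,0],"rotation":[0,0,0]},
  {"translation":[-0.06,-0.007,0],"rotation":[0,0,0]},
  {"translation":[-0.07,-0.008,0],"rotation":[0,0,0]},
  {"translation":[-0.07,-0.008,0],"rotation":[0,0,0]},
  {"translation":[-0.07,-0.008,0],"rotation":[0,0,0]},
  {"translation":[-0.07,-0.008,0],"rotation":[0,0,0]},
])

```text
t: 5.2
eef_pos: [0.4686, -0.0879, 0.0966]
ee_rot: [3.142, 0.001, 0.12]
force: [-2.0, -0.6, 1.1]
width: 0.0195
gripper_force: 30.0
```

Call:
apply_moves([
  {"translation":[-0.002,0,0],"rotation":[0,0,0]},
  {"translation":[-0.004,0,0],"rotation":[0,0,0]},
  {"translation":[-0.006,-0.001,0],"rotation":[0,0,0]},
  {"translation":[-0.008,-0.001,0],"rotation":[0,0,0]},
  {"translation":[-0.01,-0.001,0],"rotation":[0,0,0]},
  {"translation":[-0.012,-0.001,0],"rotation":[0,0,0]},
  {"translation":[-0.014,-0.002,0],"rotation":[0,0,0]},
  {"translation":[-0.016,-0.002,0],"rotation":[0,0,0]},
  {"translation":[-0.016,-0.002,0],"rotation":[0,0,0]},
  {"translation":[-0.016,-0.002,0],"rotation":[0,0,0]},
])

```text
t: 6.03
eef_pos: [0.4651, -0.0882, 0.0966]
ee_rot: [-3.142, 0.0, 0.12]
force: [1.3, 0.2, -0.5]
width: 0.0194
gripper_force: 30.0
```

Call:
apply_moves([
  {"translation":[-0.002,0,0],"rotation":[0,0,0]},
  {"translation":[-0.004,0,0],"rotation":[0,0,0]},
  {"translation":[-0.006,-0.001,0],"rotation":[0,0,0]},
  {"translation":[-0.008,-0.001,0],"rotation":[0,0,0]},
  {"translation":[-0.01,-0.001,0],"rotation":[0,0,0]},
  {"translation":[-0.01,-0.001,0],"rotation":[0,0,0]},
  {"translation":[-0.01,-0.001,0],"rotation":[0,0,0]},
  {"translation":[-0.01,-0.001,0],"rotation":[0,0,0]},
  {"translation":[-0.01,-0.001,0],"rotation":[0,0,0]},
  {"translation":[-0.01,-0.001,0],"rotation":[0,0,0]},
])

```text
t: 6.87
eef_pos: [0.4626, -0.0885, 0.0966]
ee_rot: [3.142, 0.0, 0.12]
force: [0.6, -0.9, 1.3]
width: 0.0192
gripper_force: 30.0
```

Call:
apply_moves([
  {"translation":[-0.002,0,0],"rotation":[0,0,0]},
  {"translation":[-0.004,0,0],"rotation":[0,0,0]},
  {"translation":[-0.006,-0.001,0],"rotation":[0,0,0]},
  {"translation":[-0.008,-0.001,0],"rotation":[0,0,0]},
  {"translation":[-0.01,-0.001,0],"rotation":[0,0,0]},
  {"translation":[-0.01,-0.001,0],"rotation":[0,0,0]},
  {"translation":[-0.01,-0.001,0],"rotation":[0,0,0]},
  {"translation":[-0.01,-0.001,0],"rotation":[0,0,0]},
  {"translation":[-0.01,-0.001,0],"rotation":[0,0,0]},
  {"translation":[-0.01,-0.001,0],"rotation":[0,0,0]},
])

```text
t: 7.7
eef_pos: [0.4601, -0.0887, 0.0966]
ee_rot: [3.142, 0.0, 0.12]
force: [-0.2, -1.2, 0.5]
width: 0.0191
gripper_force: 30.0
```

Call:
apply_moves([
  {"translation":[-0.002,0,0],"rotation":[0,0,0]},
  {"translation":[-0.004,0,0],"rotation":[0,0,0]},
  {"translation":[-0.006,-0.001,0],"rotation":[0,0,0]},
  {"translation":[-0.008,-0.001,0],"rotation":[0,0,0]},
  {"translation":[-0.01,-0.001,0],"rotation":[0,0,0]},
  {"translation":[-0.01,-0.001,0],"rotation":[0,0,0]},
  {"translation":[-0.01,-0.001,0],"rotation":[0,0,0]},
  {"translation":[-0.01,-0.001,0],"rotation":[0,0,0]},
  {"translation":[-0.01,-0.001,0],"rotation":[0,0,0]},
  {"translation":[-0.01,-0.001,0],"rotation":[0,0,0]},
])

```text
t: 8.53
eef_pos: [0.4576, -0.089, 0.0965]
ee_rot: [3.142, 0.0, 0.12]
force: [0.2, 0.0, 1.0]
width: 0.0191
gripper_force: 30.0
```

```bash
python3 - <<'E'
from h import *
S=grab_frame('side')[160:310,180:340];T=grab_frame('top')[150:300,220:380]
cv2.imwrite('pics/g2.png',cv2.resize(np.hstack([S,T]),None,fx=2.4,fy=2.4,interpolation=cv2.INTER_CUBIC))
E
```

```text
(no output)
```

View pics/g2.png

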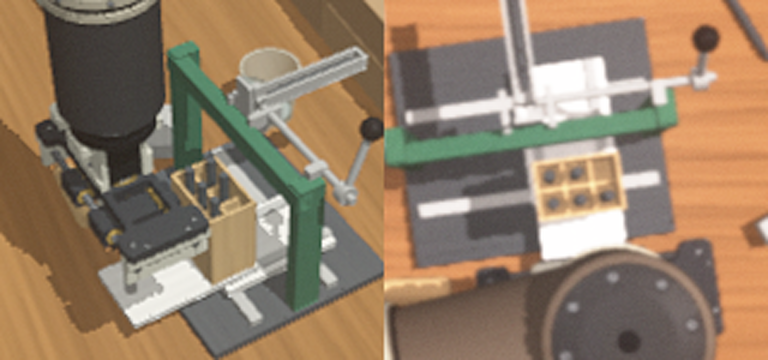

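The magazine follows the handle. In the right (top) half, its mouth corners are about (533,161), (618,150), (626,208) and (540,219), with the empty cell at about (604,171).

```bash
python3 - <<'E'
from h import *
M=np.array([onz('top',(u-384)/2.4+220,v/2.4+150,.132)[:2] for u,v in((533,161),(618,150),(626,208),(540,219),(604,171))])
a=.12;A=np.array([[np.cos(a),-np.sin(a)],[np.sin(a),np.cos(a)]]);o=np.array([.6189,-.0358]);J=(M-o)@A
print(J.round(4)); t=get_state()['eef_pos'][:2];tj=A.T@(t-o);print('tcp',tj,'cell from tcp',J[:4].mean(0)+[.012,-.024]-tj)
E
```

```text
[[-0.0458  0.0021]
 [-0.0462 -0.0722]
 [-0.0968 -0.072 ]
 [-0.0962  0.0029]
 [-0.0626 -0.0576]]
tcp [-0.16653343 -0.03347233] cell from tcp [ 0.10726365 -0.02532207]
```

Call:
apply_moves([
  {"translation":[-0.002,0,0],"rotation":[0,0,0]},
  {"translation":[-0.004,0,0],"rotation":[0,0,0]},
  {"translation":[-0.006,-0.001,0],"rotation":[0,0,0]},
  {"translation":[-0.008,-0.001,0],"rotation":[0,0,0]},
  {"translation":[-0.01,-0.001,0],"rotation":[0,0,0]},
  {"translation":[-0.01,-0.001,0],"rotation":[0,0,0]},
  {"translation":[-0.01,-0.001,0],"rotation":[0,0,0]},
  {"translation":[-0.01,-0.001,0],"rotation":[0,0,0]},
  {"translation":[-0.01,-0.001,0],"rotation":[0,0,0]},
  {"translation":[-0.01,-0.001,0],"rotation":[0,0,0]},
])

```text
t: 9.47
eef_pos: [0.4555, -0.0892, 0.0966]
ee_rot: [3.142, -0.0, 0.12]
force: [3.5, -0.7, -2.9]
width: 0.0193
gripper_force: 30.0
```

Call:
apply_moves([
  {"translation":[-0.002,0,0],"rotation":[0,0,0]},
  {"translation":[-0.004,0,0],"rotation":[0,0,0]},
  {"translation":[-0.006,-0.001,0],"rotation":[0,0,0]},
  {"translation":[-0.008,-0.001,0],"rotation":[0,0,0]},
  {"translation":[-0.008,-0.001,0],"rotation":[0,0,0]},
  {"translation":[-0.008,-0.001,0],"rotation":[0,0,0]},
  {"translation":[-0.008,-0.001,0],"rotation":[0,0,0]},
  {"translation":[-0.008,-0.001,0],"rotation":[0,0,0]},
  {"translation":[-0.008,-0.001,0],"rotation":[0,0,0]},
  {"translation":[-0.008,-0.001,0],"rotation":[0,0,0]},
])

```text
t: 10.3
eef_pos: [0.4554, -0.0888, 0.0967]
ee_rot: [-3.141, -0.004, 0.121]
force: [11.8, -0.5, -10.6]
width: 0.0191
gripper_force: 30.0
```

The stop is found at TCP x = 0.4555, which agrees with the knob-based origin. Next comes +56 mm in jig x and +57.5 mm in jig y.

Call:
apply_moves([
  {"translation":[0.025,0.03,0],"rotation":[0,0,0]},
  {"translation":[0.05,0.06,0],"rotation":[0,0,0]},
  {"translation":[0.075,0.09,0],"rotation":[0,0,0]},
  {"translation":[0.1,0.125,0],"rotation":[0,0,0]},
  {"translation":[0.13,0.16,0],"rotation":[0,0,0]},
  {"translation":[0.16,0.2,0],"rotation":[0,0,0]},
  {"translation":[0.19,0.235,0],"rotation":[0,0,0]},
  {"translation":[0.205,0.256,0],"rotation":[0,0,0]},
  {"translation":[0.205,0.256,0],"rotation":[0,0,0]},
  {"translation":[0.205,0.256,0],"rotation":[0,0,0]},
])

```text
t: 11.13
eef_pos: [0.5056, -0.0244, 0.0966]
ee_rot: [-3.141, -0.002, 0.121]
force: [1.2, 1.5, 1.0]
width: 0.0194
gripper_force: 30.0
```

```bash
python3 - <<'E'
from h import *
print(get_state()['eef_pos'])
S=grab_frame('side')[170:290,230:350];T=grab_frame('top')[150:270,230:350]
cv2.imwrite('pics/g3.png',cv2.resize(np.hstack([S,T]),None,fx=3.3,fy=3.3,interpolation=cv2.INTER_CUBIC))
a=.12;A=np.array([[np.cos(a),-np.sin(a)],[np.sin(a),np.cos(a)]]);o=np.array([.6189,-.0358])+A@[-.0055,0]
print('o',o,'tcp jig',A.T@(get_state()['eef_pos'][:2]-o))
E
```

```text
[ 0.50556041 -0.02438615  0.09657465]
o [ 0.61343955 -0.03645842] tcp jig [-0.10640295  0.02431305]
```

View pics/g3.png

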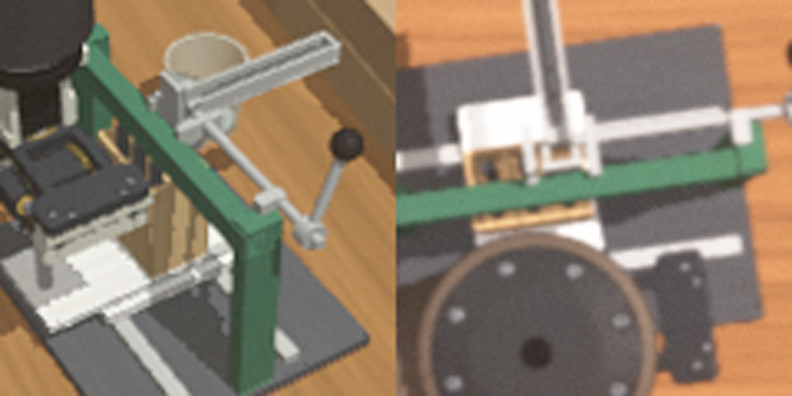

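The magazine sits under the tube, about 1.3 mm too far in +x by TCP, so I'll trim that, then release and rise.

Call:
apply_moves([
  {"translation":[-0.005,-0.001,0],"rotation":[0,0,0]},
  {"translation":[-0.005,-0.001,0],"rotation":[0,0,0]},
  {"translation":[-0.005,-0.001,0],"rotation":[0,0,0]},
  {"translation":[-0.005,-0.001,0],"rotation":[0,0,0]},
  {"translation":[-0.005,-0.001,0],"rotation":[0,0,0]},
  {"translation":[-0.005,-0.001,0],"rotation":[0,0,0]},
  {"translation":[-0.005,-0.001,0],"rotation":[0,0,0]},
  {"translation":[-0.005,-0.001,0],"rotation":[0,0,0]},
  {"translation":[-0.005,-0.001,0],"rotation":[0,0,0]},
  {"translation":[-0.005,-0.001,0],"rotation":[0,0,0]},
])

```text
t: 12.07
eef_pos: [0.503, -0.0259, 0.0966]
ee_rot: [3.141, 0.0, 0.12]
force: [-1.7, 0.7, 4.1]
width: 0.0197
gripper_force: 30.0
```

Call:
apply_moves([
  {"translation":[0.005,0.002,0],"rotation":[0,0,0]},
  {"translation":[0.005,0.002,0],"rotation":[0,0,0]},
  {"translation":[0.005,0.002,0],"rotation":[0,0,0]},
  {"translation":[0.005,0.002,0],"rotation":[0,0,0]},
  {"translation":[0.005,0.002,0],"rotation":[0,0,0]},
  {"translation":[0.005,0.002,0],"rotation":[0,0,0]},
  {"translation":[0.005,0.002,0],"rotation":[0,0,0]},
  {"translation":[0.005,0.002,0],"rotation":[0,0,0]},
  {"translation":[0.005,0.002,0],"rotation":[0,0,0]},
  {"translation":[0.005,0.002,0],"rotation":[0,0,0]},
])

```text
t: 12.9
eef_pos: [0.5044, -0.0252, 0.0966]
ee_rot: [3.142, 0.0, 0.12]
force: [-1.6, -0.9, 3.4]
width: 0.0192
gripper_force: 30.0
```

Call:
apply_moves([
  {"translation":[0,0,0],"rotation":[0,0,0]},
  {"translation":[0,0,0],"rotation":[0,0,0]},
  {"translation":[0,0,0],"rotation":[0,0,0]},
  {"translation":[0,0,0],"rotation":[0,0,0]},
  {"translation":[0,0,0],"rotation":[0,0,0]},
  {"translation":[0,0,0.1],"rotation":[0,0,0]},
  {"translation":[0,0,0.2],"rotation":[0,0,0]},
  {"translation":[0,0,0.3],"rotation":[0,0,0]},
  {"translation":[0,0,0.45],"rotation":[0,0,0]},
  {"translation":[0,0,0.6],"rotation":[0,0,0]},
], jaw=-0.2)

```text
t: 13.73
eef_pos: [0.5037, -0.0253, 0.2475]
ee_rot: [3.141, 0.002, 0.12]
force: [2.1, -0.9, 0.6]
width: 0.0526
gripper_force: 0.0
```

Call:
apply_moves([
  {"translation":[0,0,0.17],"rotation":[0,0,0]},
  {"translation":[0,0,0.17],"rotation":[0,0,0]},
  {"translation":[0.632,-0.604,0.17],"rotation":[0,0,0]},
  {"translation":[0.632,-0.604,0.17],"rotation":[0,0,0]},
  {"translation":[0.632,-0.604,0.17],"rotation":[0,0,0]},
  {"translation":[0.632,-0.604,0.17],"rotation":[0,0,0]},
  {"translation":[0.632,-0.604,0.17],"rotation":[0,0,0]},
  {"translation":[0.632,-0.604,0.17],"rotation":[0,0,0]},
  {"translation":[0.632,-0.604,0.17],"rotation":[0,0,0]},
  {"translation":[0.632,-0.604,0.17],"rotation":[0,0,0]},
])

```text
t: 14.57
eef_pos: [0.6625, -0.1767, 0.2875]
ee_rot: [-3.141, 0.002, 0.119]
force: [-0.2, 0.3, -0.0]
width: 0.0525
gripper_force: 0.0
```

Call:
apply_moves([
  {"translation":[0,0,0],"rotation":[0,0,0]},
  {"translation":[0,0,-0.05],"rotation":[0,0,0]},
  {"translation":[0,0,-0.1],"rotation":[0,0,0]},
  {"translation":[0,0,-0.15],"rotation":[0,0,0]},
  {"translation":[0,0,-0.2],"rotation":[0,0,0]},
  {"translation":[0,0,-0.24],"rotation":[0,0,0]},
  {"translation":[0,0,-0.24],"rotation":[0,0,0]},
  {"translation":[0,0,-0.24],"rotation":[0,0,0]},
  {"translation":[0,0,-0.24],"rotation":[0,0,0]},
  {"translation":[0,0,-0.24],"rotation":[0,0,0]},
])

```text
t: 15.4
eef_pos: [0.6629, -0.1761, 0.2303]
ee_rot: [3.141, -0.002, 0.121]
force: [0.3, -0.4, 0.6]
width: 0.0528
gripper_force: 0.0
```

```bash
python3 - <<'E'
from h import *
print(get_state()['eef_pos'],get_state()['force'])
S=grab_frame('side')[150:300,230:390];T=grab_frame('top')[120:270,220:380]
cv2.imwrite('pics/g4.png',cv2.resize(np.hstack([S,T]),None,fx=2.45,fy=2.45,interpolation=cv2.INTER_CUBIC))
E
```

```text
[ 0.66285815 -0.17609395  0.23033893] [ 0.2521897  -0.38774284  0.58474601]
```

View pics/g4.png

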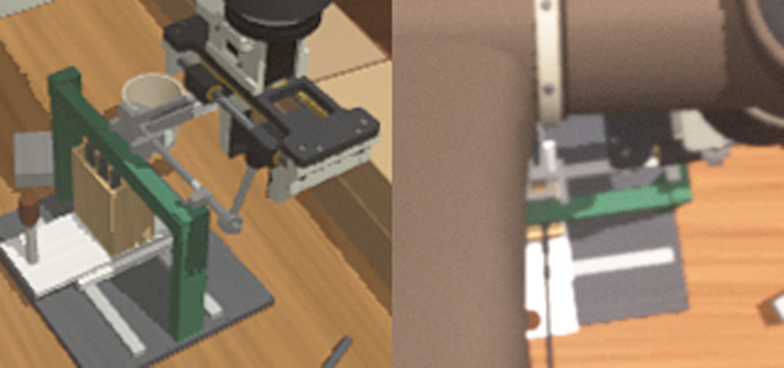

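The jaws straddle the knob and the fingertips clear the bridge. Closing lightly.

Call:
apply_moves([
  {"translation":[0,0,0],"rotation":[0,0,0]},
  {"translation":[0,0,0],"rotation":[0,0,0]},
  {"translation":[0,0,0],"rotation":[0,0,0]},
  {"translation":[0,0,0],"rotation":[0,0,0]},
  {"translation":[0,0,0],"rotation":[0,0,0]},
  {"translation":[0,0,0],"rotation":[0,0,0]},
  {"translation":[0,0,0],"rotation":[0,0,0]},
  {"translation":[0,0,0],"rotation":[0,0,0]},
  {"translation":[0,0,0],"rotation":[0,0,0]},
  {"translation":[0,0,0],"rotation":[0,0,0]},
], jaw=1, newtons=12)

```text
t: 16.33
eef_pos: [0.6622, -0.1742, 0.2289]
ee_rot: [-3.139, 0.0, 0.121]
force: [-2.7, 8.5, 3.1]
width: 0.0208
gripper_force: 12.0
```

Call:
apply_moves([
  {"translation":[-0.027,-0.003,0.009],"rotation":[0,0,0]},
  {"translation":[-0.054,-0.007,0.014],"rotation":[0,0,0]},
  {"translation":[-0.081,-0.01,0.016],"rotation":[0,0,0]},
  {"translation":[-0.109,-0.013,0.017],"rotation":[0,0,0]},
  {"translation":[-0.136,-0.016,0.014],"rotation":[0,0,0]},
  {"translation":[-0.164,-0.02,0.008],"rotation":[0,0,0]},
  {"translation":[-0.19,-0.023,0],"rotation":[0,0,0]},
  {"translation":[-0.216,-0.026,-0.011],"rotation":[0,0,0]},
  {"translation":[-0.216,-0.026,-0.011],"rotation":[0,0,0]},
  {"translation":[-0.216,-0.026,-0.011],"rotation":[0,0,0]},
])

```text
t: 17.17
eef_pos: [0.6083, -0.181, 0.2266]
ee_rot: [-3.14, -0.001, 0.121]
force: [-2.6, 7.7, 3.4]
width: 0.0207
gripper_force: 12.0
```

Call:
apply_moves([
  {"translation":[-0.024,-0.003,-0.013],"rotation":[0,0,0]},
  {"translation":[-0.047,-0.006,-0.029],"rotation":[0,0,0]},
  {"translation":[-0.069,-0.008,-0.047],"rotation":[0,0,0]},
  {"translation":[-0.088,-0.011,-0.067],"rotation":[0,0,0]},
  {"translation":[-0.105,-0.013,-0.089],"rotation":[0,0,0]},
  {"translation":[-0.12,-0.014,-0.113],"rotation":[0,0,0]},
  {"translation":[-0.133,-0.016,-0.138],"rotation":[0,0,0]},
  {"translation":[-0.141,-0.017,-0.156],"rotation":[0,0,0]},
  {"translation":[-0.143,-0.017,-0.162],"rotation":[0,0,0]},
  {"translation":[-0.143,-0.017,-0.162],"rotation":[0,0,0]},
])

```text
t: 18.0
eef_pos: [0.5717, -0.1856, 0.1851]
ee_rot: [-3.139, 0.001, 0.12]
force: [-2.2, 5.7, -0.5]
width: 0.021
gripper_force: 12.0
```

```bash
python3 - <<'E'
from h import *
s=get_state();print(s['eef_pos'],s['force'],s['width'])
S=grab_frame('side')[120:280,230:390];T=grab_frame('top')[130:290,220:380]
cv2.imwrite('pics/g5.png',cv2.resize(np.hstack([S,T]),None,fx=2.45,fy=2.45,interpolation=cv2.INTER_CUBIC))
E
```

```text
[ 0.57169    -0.18559774  0.18514913] [-2.21943066  5.72314152 -0.4999041 ] 0.021041615315894675
```

View pics/g5.png

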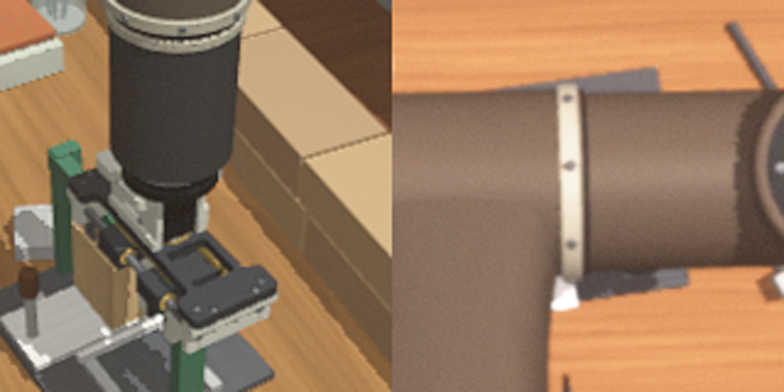

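Call:
apply_moves([
  {"translation":[-0.001,0,-0.004],"rotation":[0,0,0]},
  {"translation":[-0.003,0,-0.008],"rotation":[0,0,0]},
  {"translation":[-0.004,0,-0.012],"rotation":[0,0,0]},
  {"translation":[-0.004,0,-0.014],"rotation":[0,0,0]},
  {"translation":[-0.004,0,-0.014],"rotation":[0,0,0]},
  {"translation":[-0.004,0,-0.014],"rotation":[0,0,0]},
  {"translation":[-0.004,0,-0.014],"rotation":[0,0,0]},
  {"translation":[-0.004,0,-0.014],"rotation":[0,0,0]},
  {"translation":[-0.004,0,-0.014],"rotation":[0,0,0]},
  {"translation":[-0.004,0,-0.014],"rotation":[0,0,0]},
])

```text
t: 18.93
eef_pos: [0.572, -0.1857, 0.1843]
ee_rot: [-3.141, -0.002, 0.121]
force: [-5.8, 9.9, 14.6]
width: 0.0207
gripper_force: 12.0
```

Stop felt (14.6 N), and the punch has had about 1 s to fall. Now I'll swing back gently, watching the force.

Call:
apply_moves([
  {"translation":[0.006,0,0.02],"rotation":[0,0,0]},
  {"translation":[0.014,0.001,0.038],"rotation":[0,0,0]},
  {"translation":[0.027,0.003,0.063],"rotation":[0,0,0]},
  {"translation":[0.042,0.004,0.087],"rotation":[0,0,0]},
  {"translation":[0.059,0.006,0.109],"rotation":[0,0,0]},
  {"translation":[0.078,0.009,0.129],"rotation":[0,0,0]},
  {"translation":[0.1,0.011,0.147],"rotation":[0,0,0]},
  {"translation":[0.123,0.014,0.163],"rotation":[0,0,0]},
  {"translation":[0.147,0.017,0.176],"rotation":[0,0,0]},
  {"translation":[0.147,0.017,0.176],"rotation":[0,0,0]},
])

```text
t: 19.77
eef_pos: [0.6087, -0.1809, 0.2256]
ee_rot: [-3.139, 0.001, 0.121]
force: [-0.5, 6.2, 0.4]
width: 0.0205
gripper_force: 12.0
```

Call:
apply_moves([
  {"translation":[0.026,0.003,0.011],"rotation":[0,0,0]},
  {"translation":[0.052,0.006,0.019],"rotation":[0,0,0]},
  {"translation":[0.08,0.01,0.025],"rotation":[0,0,0]},
  {"translation":[0.107,0.013,0.028],"rotation":[0,0,0]},
  {"translation":[0.135,0.016,0.027],"rotation":[0,0,0]},
  {"translation":[0.162,0.019,0.025],"rotation":[0,0,0]},
  {"translation":[0.189,0.023,0.02],"rotation":[0,0,0]},
  {"translation":[0.216,0.026,0.011],"rotation":[0,0,0]},
  {"translation":[0.224,0.027,0.008],"rotation":[0,0,0]},
  {"translation":[0.224,0.027,0.008],"rotation":[0,0,0]},
])

```text
t: 20.6
eef_pos: [0.6629, -0.1741, 0.2277]
ee_rot: [-3.139, 0.004, 0.121]
force: [-6.9, 8.8, 3.6]
width: 0.0207
gripper_force: 12.0
```

Call:
apply_moves([
  {"translation":[0,0,0],"rotation":[0,0,0]},
  {"translation":[0,0,0],"rotation":[0,0,0]},
  {"translation":[0,0,0],"rotation":[0,0,0]},
  {"translation":[0,0,0],"rotation":[0,0,0]},
  {"translation":[0,0,0],"rotation":[0,0,0]},
  {"translation":[0,0,0],"rotation":[0,0,0]},
  {"translation":[0,0,0.08],"rotation":[0,0,0]},
  {"translation":[0,0,0.16],"rotation":[0,0,0]},
  {"translation":[0,0,0.24],"rotation":[0,0,0]},
  {"translation":[0,0,0.3],"rotation":[0,0,0]},
], jaw=-0.2)

```text
t: 21.43
eef_pos: [0.6648, -0.1763, 0.3053]
ee_rot: [3.141, -0.002, 0.12]
force: [0.4, -0.3, 0.2]
width: 0.0527
gripper_force: 0.0
```

Call:
apply_moves([
  {"translation":[-0.6,-0.9,0.2],"rotation":[0,0,0]},
  {"translation":[-0.6,-0.9,0.2],"rotation":[0,0,0]},
  {"translation":[-0.6,-0.9,0.2],"rotation":[0,0,0]},
  {"translation":[-0.6,-0.9,0.2],"rotation":[0,0,0]},
  {"translation":[-0.6,-0.9,0.2],"rotation":[0,0,0]},
  {"translation":[-0.6,-0.9,0.2],"rotation":[0,0,0]},
  {"translation":[-0.6,-0.9,0.2],"rotation":[0,0,0]},
  {"translation":[-0.6,-0.9,0.2],"rotation":[0,0,0]},
  {"translation":[-0.6,-0.9,0.2],"rotation":[0,0,0]},
  {"translation":[-0.6,-0.9,0.2],"rotation":[0,0,0]},
])

```text
t: 22.27
eef_pos: [0.5144, -0.401, 0.3531]
ee_rot: [-3.141, -0.0, 0.119]
force: [-0.5, -0.2, -0.4]
width: 0.0527
gripper_force: 0.0
```

Call:
apply_moves([
  {"translation":[-0.5,-0.3,0.1],"rotation":[0,0,0]},
  {"translation":[-0.5,-0.3,0.1],"rotation":[0,0,0]},
  {"translation":[-0.5,-0.3,0.1],"rotation":[0,0,0]},
  {"translation":[-0.5,-0.3,0.1],"rotation":[0,0,0]},
  {"translation":[-0.5,-0.3,0.1],"rotation":[0,0,0]},
  {"translation":[-0.5,-0.3,0.1],"rotation":[0,0,0]},
  {"translation":[-0.5,-0.3,0.1],"rotation":[0,0,0]},
  {"translation":[-0.5,-0.3,0.1],"rotation":[0,0,0]},
  {"translation":[-0.5,-0.3,0.1],"rotation":[0,0,0]},
  {"translation":[-0.5,-0.3,0.1],"rotation":[0,0,0]},
])

```text
t: 23.1
eef_pos: [0.3904, -0.4753, 0.3778]
ee_rot: [-3.141, 0.001, 0.122]
force: [0.0, -0.5, 0.6]
width: 0.0525
gripper_force: 0.0
```

```bash
python3 - <<'E'
from h import *
s=get_state();print(s['eef_pos'],s['force'],s['width'])
s1=grab_frame('side');t1=grab_frame('top');cv2.imwrite('pics/side9.png',s1);cv2.imwrite('pics/top9.png',t1)
S=s1[160:280,240:360];T=t1[130:250,240:360]
cv2.imwrite('pics/g6.png',cv2.resize(np.hstack([S,T]),None,fx=3.33,fy=3.33,interpolation=cv2.INTER_CUBIC))
E
```

```text
[ 0.39039585 -0.47531143  0.37778728] [ 0.03888957 -0.46643943  0.58636607] 0.052485064385229936
```

View pics/g6.png

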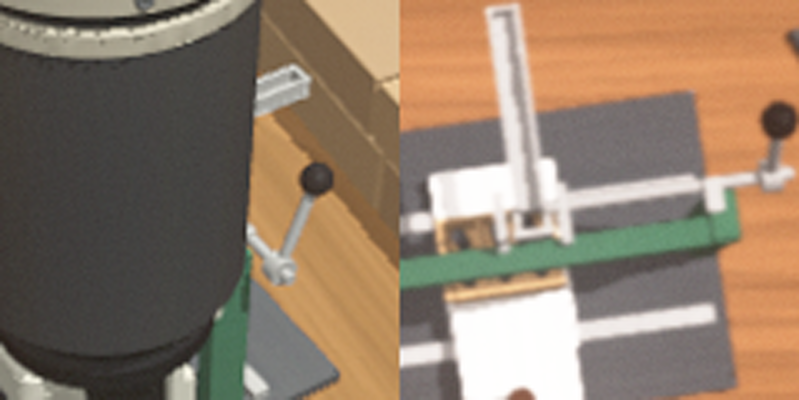

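The trough is level again and empty: its interior is light where the dark punch lay before, and the knob at (778,120) is back. I'll check the rest numerically.

```bash
python3 - <<'E'
from h import *
T=cv2.imread('pics/top9.png').astype(int);T0=cv2.imread('pics/top0.png').astype(int)
a=.12;A=np.array([[np.cos(a),-np.sin(a)],[np.sin(a),np.cos(a)]]);o=np.array([.6134,-.0365])
w=lambda x,y,z:[*(o+A@[x,y]),z]
for z in(.132,.145,.152,.18,.2,.232):print(z,proj('top',w(0,0,z)).round(1))
u,v=proj('top',w(0,0,.145)).round().astype(int);print(u,v);print(T[v-7:v+8,u-7:u+8].mean(2).astype(int));print(T0[v-7:v+8,u-7:u+8].mean(2).astype(int))
for I in(T0,T):
    k=(I[150:185,340:370].max(2)<70);print('knob',blobs(k,10))
    print('trough',[I[tuple(proj('top',w(x,0,.188)).round().astype(int)[::-1])].mean().astype(int) for x in np.arange(.03,.125,.01)])
d=np.abs(T-T0).max(2)>60;print('changed',blobs(d,25))
E
```

```text
0.132 [280.5 197.8]
0.145 [280.5 197.3]
0.152 [280.5 197.1]
0.18 [280.4 195.9]
0.2 [280.3 195. ]
0.232 [280.3 193.6]
280 197
[[253 247 237 232 229 205 164 156 169 202 224 233 236 227 225]
 [250 242 231 232 228 204 162 154 161 185 213 223 227 226 229]
 [228 216 212 217 216 192 154 140 139 159 193 216 218 217 221]
 [176 180 177 172 161 138 122 112 113 134 172 195 194 189 198]
 [150 192 201 164 120  98  97  98 106 130 175 199 184 175 193]
 [145 200 220 182 117  84  81  96 107 133 192 217 198 178 197]
 [151 202 221 185 112  78  77 100 120 145 200 223 207 179 192]
 [166 197 218 182 120  88  93 112 140 170 207 227 218 197 196]
 [174 201 221 203 158 145 153 170 187 209 226 231 229 220 216]
 [177 205 229 230 223 218 216 216 220 223 226 226 220 218 231]
 [173 204 226 226 225 218 209 201 191 183 171 167 163 185 219]
 [157 176 182 173 164 153 147 141 132 128 116 111 117 136 164]
 [145 142 127 111 104 106 109 106 109 109 115 118 117 109 120]
 [141 119 108  97 103 110 117 118 120 118 123 124 123 113 104]
 [155 126 118 116 122 122 127 125 127 123 127 128 127 122 120]]
[[148 191 218 226 221 192 154
[... 1090 characters left out ...]
4), np.int64(101), np.int64(156)]
knob [(array([12.5, 16.9]), [10, 13, 7, 8, 31])]
trough [np.int64(162), np.int64(164), np.int64(165), np.int64(172), np.int64(156), np.int64(153), np.int64(167), np.int64(157), np.int64(165), np.int64(164)]
changed [(array([266.3, 175.8]), [249, 138, 30, 56, 494]), (array([298.9, 180.3]), [286, 174, 26, 14, 274]), (array([513. , 321.6]), [427, 188, 133, 232, 15283]), (array([302. , 194.7]), [292, 190, 22, 11, 160]), (array([257.3, 197.8]), [251, 194, 17, 12, 64]), (array([279.1, 195.9]), [276, 194, 7, 5, 30]), (array([287.4, 239.9]), [253, 208, 69, 62, 2690]), (array([214.1, 272.8]), [211, 270, 9, 6, 31]), (array([238.1, 343.3]), [45, 274, 360, 146, 15421])]
```

```bash
python3 -c "
from station import *
print(job_done())"
```

```text
the job is handed in; nothing more can be done
None
```

I handed the job in at about 23 s: the magazine's empty cell is under the tube, the trough is back level and empty, and the punch appears to be down in the cell. I judged that from the top view alone (dark inside the tube, nothing standing above it), because the arm hid the cell from the side camera.

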